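# Check the washed hot-chocolate jugs under the inspection lamp

### The job

Check the washed jugs for chocolate smears: switch the inspection lamp on, then take the jugs off the rail one at a time, tallest first and shortest last, and hold each one upright, just clear of the counter and about 12 cm in front of the lamp's lens, turning it so that it shows the lamp squarely first its left side, then its front (the lip), then its right side, for a good second each. After its check stand each jug upright, wholly on the slate board; when all the jugs hung there (two or three) are on the board, switch the lamp off and leave everything else on the counter where it is.

Things in the scene. Friction and masses are not known exactly. Their poses are not given: they have to be found in the camera images.
- jug_tall: Tall steel jug, may be absent: round straight open cup 135 mm tall, 76 mm outside, wall 3 mm, about 0.2 kg. Origin: centre of its underside; z up to the mouth; +x its front, a small lip stands out 12 mm at the rim; -x the handle side; +y its left, -y its right side (as seen with the handle towards you). At the start it hangs almost upright on the rail, underside about 42 mm above the counter.
- jug_tall_grip (a point): Grip point on the jug's handle (jug x = -62 mm, 20 mm below the rim; the jug's axes). The black handle, 14 mm wide (y), is open below: a bridge level with the rim, 12 mm thick, joins the cup to an upright leg 32 mm thick (x = -44 to -76 mm) that reaches 55 mm down from rim height; the slot between cup and leg is 7 mm. Pinch the leg across y from above.
- jug_medium: Medium steel jug, may be absent: round straight open cup 105 mm tall, 76 mm outside, wall 3 mm, about 0.2 kg. Origin: centre of its underside; z up to the mouth; +x its front, a small lip stands out 12 mm at the rim; -x the handle side; +y its left, -y its right side (as seen with the handle towards you). At the start it hangs almost upright on the rail, underside about 72 mm above the counter.
- jug_medium_grip (a point): Grip point on the jug's handle (jug x = -62 mm, 20 mm below the rim; the jug's axes). The black handle, 14 mm wide (y), is open below: a bridge level with the rim, 12 mm thick, joins the cup to an upright leg 32 mm thick (x = -44 to -76 mm) that reaches 55 mm down from rim height; the slot between cup and leg is 7 mm. Pinch the leg across y from above.
- jug_short: Short steel jug, may be absent: round straight open cup 75 mm tall, 76 mm outside, wall 3 mm, about 0.2 kg. Origin: centre of its underside; z up to the mouth; +x its front, a small lip stands out 12 mm at the rim; -x the handle side; +y its left, -y its right side (as seen with the handle towards you). At the start it hangs almost upright on the rail, underside about 102 mm above the counter.
- jug_short_grip (a point): Grip point on the jug's handle (jug x = -62 mm, 20 mm below the rim; the jug's axes). The black handle, 14 mm wide (y), is open below: a bridge level with the rim, 12 mm thick, joins the cup to an upright leg 32 mm thick (x = -44 to -76 mm) that reaches 55 mm down from rim height; the slot between cup and leg is 7 mm. Pinch the leg across y from above.
- rail: Fixed rail: upright flat steel strip 5 mm thick, 460 mm long (y), 110 to 165 mm above the counter, on posts at y = +-218 mm. Origin on the counter below its middle. Cups hang 125 mm apart on its -x side (to the robot), fronts to -x, bridges on its top edge, handle legs on its +x side. A jug must rise 45 mm to free its leg, then leaves to -x. Posts and feet lie at x = 0 to 85 mm.
- lamp: Fixed inspection lamp: black base plate 100 x 110 x 14 mm and a round black head 110 mm in diameter, 35 mm deep, its centre 100 mm above the counter, top at 155 mm, its white lens facing the body's -x. Origin on the counter straight below the lens face; the base reaches from x = -15 to 85 mm, y = +-55 mm.
- mark (a point): The mark: centre of the lamp's lens, 100 mm above the counter, same axes as the lamp: -x points straight out of the lens. A side is shown squarely when it points at this mark and the jug's axis stands about 120 mm straight out in front of it.
- switch (a joint): The lamp's switch, a black toggle lever on a grey block at the robot's side of the lamp: 0 = off, tip leaning to the block's -x (roughly to the robot); 1.0 rad = on, tip leaning to +x. It swings in the block's x-z plane and stays where it is left; it takes only a light push near the tip (a few newtons). On above 0.7, off below 0.3.
- switch_tip (a point): Tip of the switch's lever (70 mm long); its x axis tilts with the lever and lies in the plane of its swing, pointing to the on side (+x).
- board: Loose black slate serving board 340 mm (x) by 200 mm (y), 10 mm thick, 0.9 kg, lying on the counter. Origin: centre of its underside; its top is 10 mm higher. It may be bumped aside during the job.
- jar: Bystander, to be left alone: chocolate-filled jar, 90 mm wide, 160 mm tall. Origin: centre of its underside.
- gift_box: Bystander, to be left alone: cardboard gift box with ribbon, 100 x 100 x 50 mm. Origin: centre of its underside.
- ramekin: Bystander, to be left alone: white dish with a dark filling, 80 mm wide, 45 mm tall. Origin: centre of its underside.
- canister: Bystander, to be left alone: aluminium canister, 80 mm wide, 130 mm tall. Origin: centre of its underside.

How it is judged:
By the outcome, as a careful person would: the job done as asked, in the order asked, and still so for the second after the job is handed in, with the robot touching nothing.
Of jug_tall, jug_medium, jug_short only 2 to 3 are there at a start; the rules pass over those that are not, and their reading is None.
At some moment in a run one of board may be knocked a few centimetres aside while the robot is not near it.
Once in a run the grip may slacken for a moment while it holds something.
It also fails if it takes over 210 s, if anything falls off the work surface, if the arm or the gripper's body presses on something with over 40 N, if the wrist force passes 120 N, or if a joint passes its speed limit or range.

### The arm

A 6-joint arm with a two-finger parallel gripper is mounted at the origin on the work surface. World frame = base frame: x ahead of the robot, y to its left, z up, the work surface at z = 0. Lengths are in m, angles in rad, forces in N, time in s.
With the tool pointing down it reaches from about 0.375 to 0.925 m from the base axis. Payload 5.7 kg.
Tool frame: the origin (TCP) lies midway between the tips of the shut fingers; the grasp point (between the pads) lies 19 mm behind it; z points along the fingers, y is the line along which they close (so a half turn about z gives the same grasp; the last joint's range is limited). The gripper opens to 88 mm and grips with 3 to 60 N. Pads are 20 mm wide; open, the fingers measure 115 mm over their backs; the gripper's body (75 mm by 178 mm) begins 61 mm behind the grasp point.
Start: joints at [-1.329, 0.359, 1.51, -0, 1.272, -0.115], TCP at [0.21, -0.562, 0.223] pointing down, gripper open.
Joint ranges: [-2.97, 2.97], [-1.01, 2.36], [0.21, 2.38], [-0.96, 4.11], [0.2, 2.71], [-2.98, 2.98]. Speed limits (rad/s): [2.39, 2.39, 3.14, 3.14, 3.14, 3.14].

### API

Orientations are given as a unit quaternion [x, y, z, w].
In Python, from bench import move_ptp, servo_line, goto_joints, move_gripper, sleep, inverse_kinematics, capture, PlanningError, close_job, spot_in, silhouettes, current_clock, current_joint_pos, current_qvel, current_joint_torque, current_position, current_orientation, current_force, current_torque, current_finger_gap, current_grip_force gives the robot as it stands. Calls block until the motion is done:
- move_ptp(position, orientation): joint-space move of the TCP to a pose.
- servo_line(position, orientation=None, rate=0.15, contact_N=None): straight line of the TCP; orientation=None keeps the orientation; rate is the mean speed in m/s. With contact_N (N) it stops when the force on the tool has changed by that much, and returns True; else False.
- goto_joints(angles): joint-space move.
- move_gripper(opening): finger opening in m; the grip force is fixed at half the most; returns when the fingers have stopped.
- sleep(seconds).
- inverse_kinematics(position, orientation): joint angles nearest the present ones, or None.
- capture(name): name is "scene" or "top"; returns a dict with "image" (420x560x3 uint8, blue, green, red), "range_z" (420x560 float32, m along the optical axis (not along the pixel's ray), 0 where there is no reading), "intrinsics" (3x3 intrinsics, pixels), "R" (3x3) and "t" (3): a world point X has camera coordinates R X + t. Camera axes: x right, y down, z forward; pixel columns grow to the right and rows downward; lengths in m; the calibration is good to about 2 mm. A picture is of the moment at which its call begins.
A pose or a line that the arm cannot do raises PlanningError and nothing moves.
- close_job(): hands the job in; it is judged then, once.
Trained networks look in the newest picture that a camera, given by its name, has taken for a name from the list of things; names that differ only in an ending like _2 or _b are one class to them, and where a whole thing is asked for, a point or a joint stands for the part that bears it (a point fixed in the world has none). Each returns a list of dicts, best first, with "conf" (0 to 1); they miss things now and then, are a little off and sometimes report something else, mostly with a low value. They report only what shows in the picture. A call takes as long as a camera call.
- spot_in(camera, query): "xy" ([column, row] in pixels, amid what is visible of it).
- silhouettes(camera, query): "region" (420x560 bool, what is visible of it) and "xy" ([column, row] in pixels, amid what is visible of it).
Readings, each from a call of its own:
- current_clock(): time.
- current_joint_pos(): joint angles.
- current_qvel(): joint speeds.
- current_joint_torque(): joint torques, N m.
- current_position(): TCP position.
- current_orientation(): TCP orientation.
- current_force(): force on the tool from outside, world axes, zero at the start.
- current_torque(): the same for the moment, N m.
- current_finger_gap(): finger opening in m.
- current_grip_force(): force on a finger pad.
Only numpy, scipy, OpenCV 4.12 (cv2) and the standard library are available. Lean on these libraries where they do the work, as an engineer would, in place of code of your own. Each camera call takes 0.05 s, during which the arm holds its last target. There are 200 camera calls.

## Working session

There is one attempt and no reset: what is moved stays moved. The work goes in short steps, each a Python script; the robot and the scene stay as the last script left them, time stands still between calls to the robot, and variables do not carry over. Pictures are saved under pics/ and viewed, at most 14 in all, crops included, and the job is handed in when it is done.

```bash
ls; mkdir -p pics
cat > h.py <<'E'
import numpy as np, cv2
from bench import *
from scipy.spatial.transform import Rotation as Rn
def cloud(c):
    z=c["range_z"]; K=c["intrinsics"]; v,u=np.indices(z.shape)
    P=np.stack([(u-K[0,2])/K[0,0]*z,(v-K[1,2])/K[1,1]*z,z],-1)
    W=(P-c["t"])@c["R"]; W[z<=0]=np.nan; return W
def proj(c,X):
    p=c["intrinsics"]@(c["R"]@np.array(X)+c["t"]); return p[:2]/p[2]
E
python3 - <<'E'
from h import *
for n in ("scene","top"):
    c=capture(n); cv2.imwrite(f"pics/{n}0.png",c["image"]); W=cloud(c)
    np.savez(f"{n}0.npz",W=W,**{k:c[k] for k in c})
    print(n,"cam at",(-c["R"].T@c["t"]).round(3),"axis",c["R"][2].round(2),"f",c["intrinsics"][0,0])
    for q in "jug_tall jug_medium jug_short rail lamp switch board jar gift_box ramekin canister".split():
        for d in silhouettes(n,q)[:2]:
            m=d["region"]; w=W[m]; w=w[~np.isnan(w[:,0])]
            if len(w): print(q,round(d["conf"],2),np.round(d["xy"]),m.sum(),"med",np.median(w,0).round(3),"p2",np.percentile(w,3,axis=0).round(3),"p98",np.percentile(w,97,axis=0).round(3))
    print(spot_in(n,"switch_tip")[:2])
print(current_clock())
E
```

```text
pics
scene cam at [ 1.312 -0.476  1.082] axis [-0.56  0.37 -0.74] f 531.819073707101
jug_tall 0.65 [351. 166.] 1588 med [0.554 0.211 0.143] p2 [0.499 0.185 0.049] p98 [0.596 0.26  0.176]
jug_short 0.74 [368. 129.] 1057 med [0.483 0.331 0.155] p2 [0.427 0.282 0.116] p98 [0.527 0.362 0.177]
jug_short 0.34 [349. 167.] 1649 med [0.554 0.212 0.142] p2 [0.498 0.184 0.044] p98 [0.598 0.264 0.176]
rail 0.62 [367. 180.] 1503 med [0.607 0.217 0.046] p2 [0.373 0.159 0.001] p98 [0.675 0.565 0.166]
rail 0.44 [373. 269.] 2419 med [0.822 0.061 0.127] p2 [0.774 0.039 0.009] p98 [0.848 0.112 0.162]
lamp 0.77 [215. 280.] 2280 med [ 0.617 -0.232  0.016] p2 [ 0.552 -0.277  0.008] p98 [ 0.652 -0.193  0.153]
switch 0.62 [216. 197.] 133 med [ 0.41  -0.118  0.084] p2 [ 0.392 -0.127  0.038] p98 [ 0.428 -0.105  0.098]
board 0.72 [115. 277.] 9345 med [ 0.444 -0.428  0.009] p2 [ 0.286 -0.564  0.005] p98 [ 0.585 -0.279  0.013]
board 0.45 [366. 133.] 975 med [0.478 0.329 0.156] p2 [0.427 0.282 0.125] p98 [0.524 0.358 0.177]
jar 0.95 [371. 266.] 2377 med [0.823 0.061 0.127] p2 [0.776 0.039 0.011] p98 [0.848 0.11  
[... 1192 characters left out ...]
 0.004] p98 [0.832 0.119 0.164]
switch 0.55 [329. 268.] 84 med [ 0.401 -0.118  0.092] p2 [ 0.387 -0.129  0.041] p98 [ 0.422 -0.106  0.101]
board 0.85 [424. 256.] 7299 med [ 0.422 -0.418  0.01 ] p2 [ 0.273 -0.559  0.004] p98 [ 0.573 -0.278  0.016]
jar 0.69 [258. 136.] 996 med [0.784 0.077 0.157] p2 [0.756 0.039 0.004] p98 [0.831 0.116 0.164]
gift_box 0.74 [402. 170.] 1251 med [ 0.69  -0.347  0.05 ] p2 [ 0.638 -0.401  0.007] p98 [ 0.745 -0.295  0.056]
ramekin 0.56 [286. 166.] 541 med [0.712 0.001 0.045] p2 [ 0.677 -0.033  0.035] p98 [0.746 0.034 0.051]
canister 0.82 [153. 186.] 860 med [0.65  0.378 0.127] p2 [0.617 0.351 0.012] p98 [0.687 0.421 0.134]
[{'xy': [328.0, 270.2], 'conf': 0.61}]
1.3
```

Run:
```python
import cv2
a=cv2.imread("pics/top0.png")[90:350,60:540]
cv2.imwrite("pics/topc.png",cv2.resize(a,None,fx=1.66,fy=1.66,interpolation=cv2.INTER_CUBIC))
a=cv2.imread("pics/scene0.png"); cv2.imwrite("pics/scenec.png",cv2.resize(a,None,fx=1.42,fy=1.42))
```

```text
(no output)
```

View pics/topc.png

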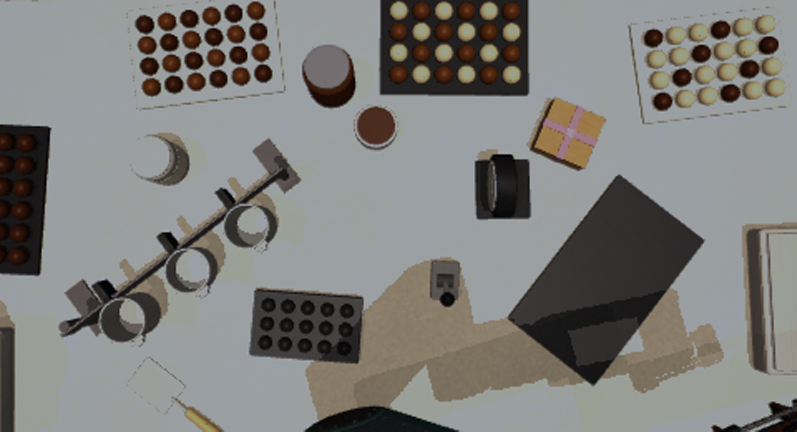

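View pics/scenec.png

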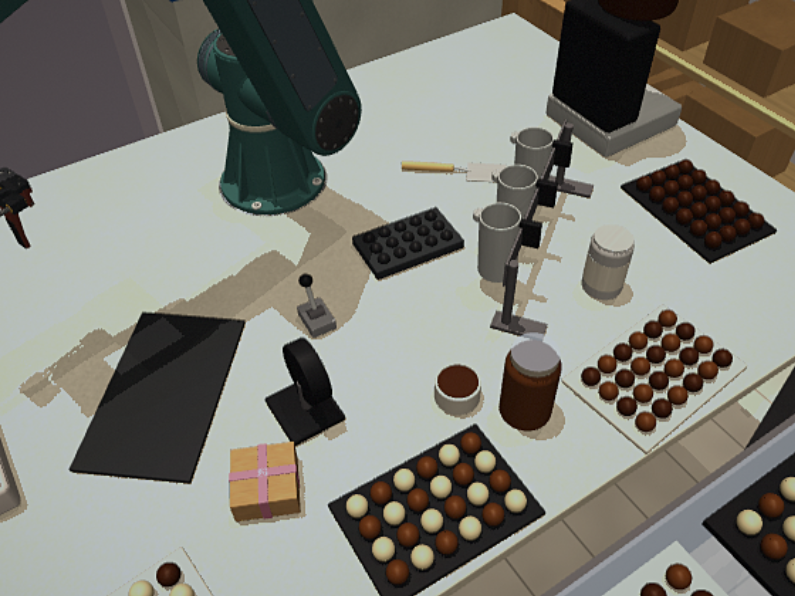

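Three jugs hang on the rail: tall next to the jar at about (248,226) in the top crop, short in the middle at (190,268), and medium at the far end at (127,318). The lens faces left (+y) at (490,187). The switch is at (446,280) leaning toward the robot (off), and the board is at (605,280). Next I'll fit exact poses.

```bash
cat >> h.py <<'E'
from scipy.optimize import least_squares
def rect(P): # world-xy min-area rectangle -> centre, size(long,short), unit long dir
    (c,s,a)=cv2.minAreaRect((np.array(P)[:,:2]*1000).astype(np.float32)); b=cv2.boxPoints((c,s,a))
    e=[b[1]-b[0],b[2]-b[1]]; e.sort(key=np.linalg.norm)
    return np.array(c)/1000,np.linalg.norm(e[1])/1000,np.linalg.norm(e[0])/1000,e[1]/np.linalg.norm(e[1])
def clean(W,m,lo,hi):
    k=m&(W[...,2]>lo)&(W[...,2]<hi); k=cv2.morphologyEx(k.astype(np.uint8),cv2.MORPH_OPEN,np.ones((2,2)))>0
    n,l,s,_=cv2.connectedComponentsWithStats(k.astype(np.uint8)); 
    return W[l==1+np.argmax(s[1:,4])]
def find_board(n="top"):
    c=capture(n); W=cloud(c); d=silhouettes(n,"board")[0]
    return d["conf"],rect(clean(W,d["region"],.002,.02))
E
python3 - <<'E'
from h import *
D={n:np.load(f"{n}0.npz") for n in ("scene","top")}
T=D["top"]["W"];S=D["scene"]["W"]
A=np.concatenate([T.reshape(-1,3),S.reshape(-1,3)]);A=A[~np.isnan(A[:,0])]
def box(P,x0,x1,y0,y1,z0,z1): 
    return P[(P[:,0]>x0)&(P[:,0]<x1)&(P[:,1]>y0)&(P[:,1]<y1)&(P[:,2]>z0)&(P[:,2]<z1)]
for nm,P in (("top",T.reshape(-1,3)),("scene",S.reshape(-1,3))):
    P=P[~np.isnan(P[:,0])]
    print(nm,"table z",np.median(box(P,.5,.6,-.05,.1,-.02,.02)[:,2]))
    print(" lamp base",rect(box(P,.5,.7,-.3,-.15,.009,.022)), "head",rect(box(P,.5,.7,-.3,-.12,.1,.17)),"headtop",rect(box(P,.5,.7,-.3,-.12,.14,.17)))
    lens=box(P,.5,.7,-.25,-.12,.05,.14)
    q=box(P,.36,.46,-.16,-.06,.02,.12)
    for z in np.arange(.02,.12,.01):
        s=q[(q[:,2]>z)&(q[:,2]<z+.01)]
        if len(s): print("  sw z",z.round(2),len(s),s.mean(0).round(4),np.ptp(s,axis=0).round(3))
    r=box(P,.3,.72,.1,.6,.15,.172); 
    # jugs rims
    h=box(P,.3,.72,.1,.6,.172,.19)
    for c0 in ((.54,.22),(.465,.32),(.39,.42)):
        s=h[np.linalg.norm(h[:,:2]-c0,axis=1)<.055]
        f=least_squares(lambda p:np.hypot(s[:,0]-p[0],s[:,1]-p[1])-.0365,c0,loss="soft_l1",f_scale=.003)
        print(" rim",f.x.round(4),len(s),s[:,2].mean().round(4),np.abs(f.fun).mean().round(4))
c=D["top"]; im=c["image"]; g=im.max(2)
h=(T[...,2]>.165)&(T[...,2]<.19)&(g<70); n,l,s,ce=cv2.connectedComponentsWithStats(h.astype(np.uint8))
for i in range(1,n):
    if s[i,4]>15: print("dark",s[i,4],rect(T[l==i]))
for n in D:
  W=D[n]["W"]
  k=(W[...,2]>.155)&(W[...,2]<.1695)&(W[...,1]>.13)&(D[n]["image"].max(2)<110)
  k&=(abs(W[...,0]-.52)<.2)
  p=W[k][:,:2]; v=cv2.fitLine(p.astype(np.float32),cv2.DIST_HUBER,0,.001,.001).ravel(); print(n,"rail line",v,len(p)); t=(p-v[2:])@v[:2]; print(" ends",v[2:]+np.outer([t.min(),t.max()],v[:2]))
print("board",find_board("top"),find_board("scene"))
print(current_orientation(),Rn.from_quat(current_orientation()).as_matrix().round(3))
a=D["top"]["image"]
b=lambda y,x,h,w,f:cv2.resize(a[y:y+h,x:x+w],(400,400),interpolation=cv2.INTER_CUBIC)
cv2.imwrite("pics/zoom.png",np.hstack([b(180,330,65,65,6),b(235,295,65,65,6)]))
E
```

```text
top table z -4.819782646432371e-05
 lamp base (array([ 0.60255615, -0.233905  ]), np.float32(0.19254684), np.float32(0.11190183), array([ 0.9894565 , -0.14483051], dtype=float32)) head (array([ 0.59387439, -0.21604634]), np.float32(0.10781279), np.float32(0.038712814), array([ 0.99998146, -0.00608581], dtype=float32)) headtop (array([ 0.59518213, -0.217392  ]), np.float32(0.07931674), np.float32(0.036218513), array([ 0.9997942 , -0.02028741], dtype=float32))
  sw z 0.02 230 [ 0.4291 -0.1189  0.0253] [0.067 0.053 0.01 ]
  sw z 0.03 63 [ 0.4286 -0.1183  0.0342] [0.048 0.039 0.01 ]
  sw z 0.04 4 [ 0.422  -0.1172  0.0448] [0.006 0.004 0.006]
  sw z 0.05 8 [ 0.4161 -0.1188  0.0547] [0.006 0.006 0.009]
  sw z 0.06 5 [ 0.4106 -0.1179  0.0651] [0.003 0.009 0.005]
  sw z 0.08 12 [ 0.3973 -0.1165  0.0881] [0.023 0.023 0.004]
  sw z 0.09 46 [ 0.398  -0.1176  0.0943] [0.023 0.023 0.01 ]
  sw z 0.1 7 [ 0.3981 -0.118   0.1014] [0.011 0.012 0.002]
 rim [0.533  0.2196] 148 0.1765 0.0057
 rim [0.4612 0.3171] 153 0.1761 0.0054
 rim [0.382 0.424] 156 0.1761 0.0048
scene table z -0.0005630762416004358
 
[... 1480 characters left out ...]
 0.68783289]), np.float32(0.21337692), np.float32(0.07911136), array([0.91264004, 0.4087641 ], dtype=float32))
scene rail line [ 0.45281932 -0.8916023   0.46964604  0.3593179 ] 1166
 ends [[0.2745619  0.74343901]
 [0.58443813 0.13329199]]
top rail line [ 0.57236487 -0.81999904  0.46268812  0.38175565] 639
 ends [[0.24660519 0.69132705]
 [0.62194156 0.15360107]]
board (0.84, (array([nan, nan]), np.float32(nan), np.float32(nan), array([nan, nan], dtype=float32))) (0.56, (array([nan, nan]), np.float32(nan), np.float32(nan), array([nan, nan], dtype=float32)))
[ 9.84128741e-01  1.77455964e-01  9.08048216e-06 -3.57372538e-05] [[ 0.937  0.349  0.   ]
 [ 0.349 -0.937  0.   ]
 [ 0.    -0.    -1.   ]]
```

View pics/zoom.png

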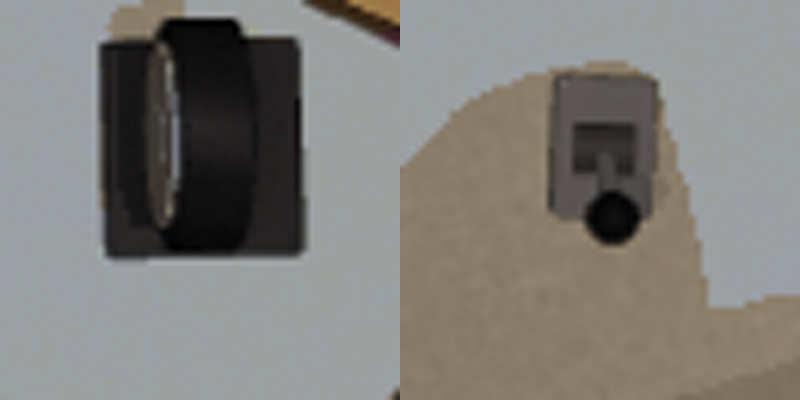

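```bash
cat >> h.py <<'E'
def clean(W,m,lo,hi):
    k=m&(W[...,2]>lo)&(W[...,2]<hi)
    n,l,s,_=cv2.connectedComponentsWithStats(k.astype(np.uint8)); 
    return W[l==1+np.argmax(s[1:,4])]
def Q(th): # tool straight down, tool y at world angle th
    y=np.array([np.cos(th),np.sin(th),0]); z=np.array([0,0,-1.]); return Rn.from_matrix(np.c_[np.cross(y,z),y,z]).as_quat()
def switch_pts():
    out=[]
    for n in("scene","top"):
        W=cloud(capture(n)); k=(abs(W[...,0]-.43)<.08)&(abs(W[...,1]+.118)<.04)&(W[...,2]>.085)&(W[...,2]<.11); out.append((n,int(k.sum()),W[k].mean(0).round(3) if k.any() else None))
    return out
E
python3 - <<'E'
from h import *
q=Q(-np.pi/2)
move_ptp([.364,-.117,.24],q); move_gripper(0)
servo_line([.364,-.117,.076],rate=.15)
print(servo_line([.452,-.117,.076],rate=.05,contact_N=12),current_position(),current_force())
print(switch_pts())
servo_line([.43,-.117,.076],rate=.1); servo_line([.43,-.117,.22],rate=.25)
print(switch_pts(),find_board("top"),find_board("scene"),current_clock())
E
```

```text
True [ 0.43754314 -0.11634589  0.07527195] [-0.86287437 -0.18262589 -0.07431702]
[('scene', 134, array([ 0.458, -0.119,  0.095])), ('top', 0, None)]
[('scene', 62, array([ 0.469, -0.121,  0.091])), ('top', 0, None)] (0.57, (array([ 0.42317969, -0.42047485]), np.float32(0.34386212), np.float32(0.20262896), array([ 0.77282745, -0.63461614], dtype=float32))) (0.79, (array([ 0.42437442, -0.41514984]), np.float32(0.34797037), np.float32(0.20281707), array([ 0.77385503, -0.63336277], dtype=float32))) 8.5417
```

```bash
cat >> h.py <<'E'
PHR=np.arctan2(-.590,-.807); AX=np.array([.597,-.078])
H=dict(tall=.135,medium=.105,short=.075)
def tcp(ax,phi,under,h,off=.062): # TCP for jug axis xy, front heading, underside height
    return [ax[0]-off*np.cos(phi),ax[1]-off*np.sin(phi),under+h-.039]
def st(s): print(s,"t",round(current_clock(),1),"gap",round(current_finger_gap(),4),"F",round(float(np.max(current_grip_force())),1),"p",np.round(current_position(),4))
def pick(grip,h):
    f=np.array([np.cos(PHR),np.sin(PHR)]); q=Q(PHR+np.pi/2); g=np.array(grip)
    move_ptp([*g,.27],q); move_gripper(.042)
    print("low",servo_line([*g,.138],rate=.15,contact_N=8)); move_gripper(0); st("grip")
    servo_line([*g,.213],rate=.1); st("up"); servo_line([*(g+.14*f),.213],rate=.12); st("out")
def heldpts(ax,name="scene"):
    c=capture(name); W=cloud(c); return c,W
E
python3 - <<'E'
from h import *
h=H["tall"]
pick([.583,.2555],h)
phi=-np.pi; 
servo_line(tcp(AX+[0,.05],phi,.08,h),Q(phi+np.pi/2),rate=.15); st("near")
for n in("scene","top"):
    c=capture(n); cv2.imwrite(f"pics/{n}1.png",c["image"]); np.savez(f"{n}1.npz",W=cloud(c),image=c["image"])
a=np.hstack([cv2.resize(cv2.imread(f"pics/{n}1.png")[100:330,200:430],(400,400)) for n in("scene","top")]); cv2.imwrite("pics/h1.png",a)
E
```

```text
low False
grip t 12.4 gap 0.0134 F 30.0 p [0.5831 0.256  0.1384]
up t 13.3 gap 0.0141 F 30.0 p [0.5815 0.2544 0.2129]
out t 14.6 gap 0.0136 F 30.0 p [0.4708 0.1732 0.2131]
near t 16.6 gap 0.0139 F 30.0 p [ 0.6586 -0.0274  0.1762]
```

View pics/h1.png

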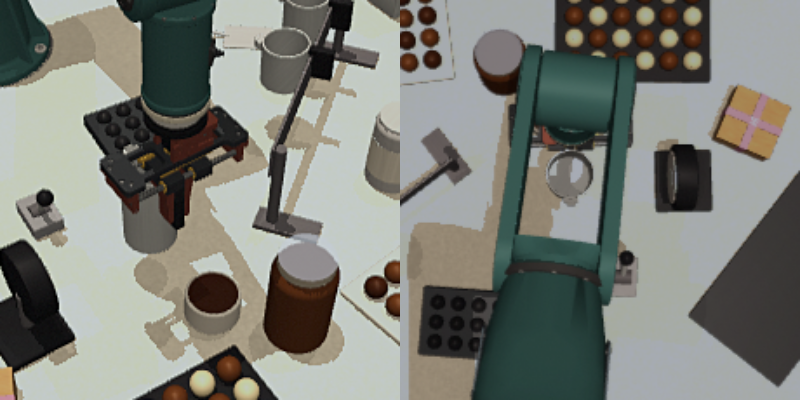

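The tall jug is held at (150,230) in the scene crop, with its rim at (570,175) in the top crop and its lip toward the robot. The lever is on. Now I'll estimate the jug's tilt.

```bash
cat >> h.py <<'E'
def cyl(W,ax,under,h): # fit cup axis line from the outer wall seen by the scene camera: x0,y0 at mid-height, slopes
    P=W.reshape(-1,3); P=P[~np.isnan(P[:,0])]; zm=under+h/2
    k=(np.hypot(P[:,0]-ax[0],P[:,1]-ax[1])<.05)&(P[:,2]>under+.008)&(P[:,2]<under+h-.06 if h>.1 else P[:,2]<under+h-.005)
    P=P[k]; 
    f=least_squares(lambda p:np.hypot(P[:,0]-p[0]-p[2]*(P[:,2]-zm),P[:,1]-p[1]-p[3]*(P[:,2]-zm))-.038,[*ax,0,0],loss="soft_l1",f_scale=.002)
    return len(P),f.x.round(4),np.abs(f.fun).mean().round(4)
def rim(W,ax,z): # rim circle and plane from the top camera
    P=W.reshape(-1,3); P=P[~np.isnan(P[:,0])]; r=np.hypot(P[:,0]-ax[0],P[:,1]-ax[1])
    P=P[(r<.043)&(r>.03)&(abs(P[:,2]-z)<.012)]
    f=least_squares(lambda p:np.hypot(P[:,0]-p[0],P[:,1]-p[1])-.0365,ax,loss="soft_l1",f_scale=.002)
    A=np.c_[P[:,:2]-ax,np.ones(len(P))]; g=least_squares(lambda p:A@p-P[:,2],[0,0,z],loss="soft_l1",f_scale=.002).x
    return len(P),f.x.round(4),"plane slope x,y,z",g.round(4)
E
python3 - <<'E'
from h import *
S=np.load("scene1.npz")["W"];T=np.load("top1.npz")["W"]; ax=AX+[0,.05]
print(cyl(S,ax,.08,.135)); print(rim(T,ax,.215))
E
```

```text
(524, array([ 0.6003, -0.0256, -0.036 ,  0.0035]), np.float64(0.0011))
(113, array([ 0.5947, -0.0283]), 'plane slope x,y,z', array([0.0387, 0.0108, 0.2119]))
```

```bash
cat >> h.py <<'E'
def QJ(phi,tilt): # tool for jug heading phi, undoing a forward lean of the jug in the grip
    return (Rn.from_rotvec(-tilt*np.array([-np.sin(phi),np.cos(phi),0]))*Rn.from_quat(Q(phi+np.pi/2))).as_quat()
def look(ax,phi,under,h):
    S=cloud(capture("scene")); r=cyl(S,ax,under,h); p=r[1]
    print("   cup n",r[0],"axis",p[:2],"lean fwd",round(p[2]*np.cos(phi)+p[3]*np.sin(phi),3),"left",round(-p[2]*np.sin(phi)+p[3]*np.cos(phi),3),"res",r[2],"rim",rim(cloud(capture("top")),ax,under+h))
def show(h,tilt,under=.014):
    phi=-np.pi
    servo_line(tcp(AX,phi,under+.03,h),QJ(phi,tilt),rate=.1); servo_line(tcp(AX,phi,under,h),QJ(phi,tilt),rate=.06)
    for k in range(3):
        if k:
            for j in range(3):
                phi+=np.pi/6; servo_line(tcp(AX,phi,under,h),QJ(phi,tilt),rate=.08)
        sleep(1.6); st("show %d"%k); look(AX,phi,under,h)
E
python3 - <<'E'
from h import *
show(.135,.037)
c=capture("scene"); cv2.imwrite("pics/s2.png",c["image"][60:400,80:520])
E
```

```text
show 0 t 19.8 gap 0.0139 F 30.0 p [ 0.659 -0.078  0.11 ]
   cup n 389 axis [ 0.6004 -0.0756] lean fwd -0.021 left -0.015 res 0.0012 rim (126, array([ 0.5962, -0.0788]), 'plane slope x,y,z', array([-0.0063,  0.0003,  0.1476]))
show 1 t 23.5 gap 0.0141 F 30.0 p [ 0.597 -0.016  0.11 ]
   cup n 608 axis [ 0.6001 -0.0764] lean fwd 0.015 left 0.028 res 0.0013 rim (63, array([ 0.5964, -0.0789]), 'plane slope x,y,z', array([0.0075, 0.0065, 0.1478]))
show 2 t 27.2 gap 0.0142 F 30.0 p [ 0.535 -0.078  0.11 ]
   cup n 598 axis [ 0.5996 -0.0767] lean fwd 0.021 left -0.009 res 0.0013 rim (69, array([ 0.5968, -0.0786]), 'plane slope x,y,z', array([-0.0236,  0.0043,  0.1486]))
```

View pics/s2.png

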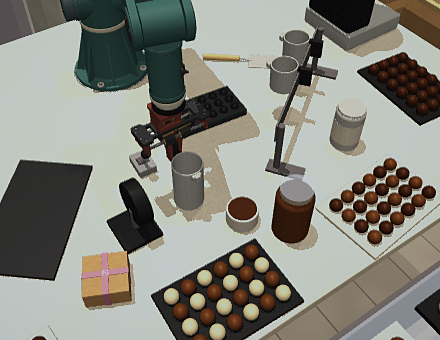

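The tall jug stands upright in front of the lens at (188,180) in this crop, right side to the lamp; the lever is on and nothing was disturbed. I'll place it now.

```bash
cat >> h.py <<'E'
def board():
    B=[find_board(n) for n in("top","scene")]; print("board",[(round(b[0],2),b[1][0].round(4),b[1][1:3],b[1][3].round(3)) for b in B])
    G=[b[1] for b in B if abs(b[1][1]-.345)<.015 and abs(b[1][2]-.203)<.012]
    assert G
    c=np.mean([g[0] for g in G],0); u=np.mean([g[3]*np.sign(g[3][0]) for g in G],0); return c,u/np.linalg.norm(u)
def place(h,tilt,along):
    p=current_position(); servo_line([p[0],p[1],.19+h-.039],rate=.15)
    c,u=board(); f=np.array([u[1],-u[0]]); phi=np.arctan2(f[1],f[0]); ax=c+along*u+.013*f
    w=(np.array([.46,-.2])); servo_line(tcp(w,phi/2,.19,h),QJ(phi/2,tilt),rate=.2)
    servo_line(tcp(ax,phi,.12,h),QJ(phi,tilt),rate=.2); st("over")
    look(ax,phi,.12,h); c2,u2=board() if False else (c,u)
    servo_line(tcp(ax,phi,.022,h),rate=.12)
    print("touch",servo_line(tcp(ax,phi,.002,h),rate=.025,contact_N=3)); st("down")
    move_gripper(.04); t=current_position(); servo_line([t[0],t[1],t[2]+.13],rate=.15); st("released")
    look(ax,phi,.01,h)
E
python3 - <<'E'
from h import *
place(.135,.037,.112)
move_ptp([.46,.0,.3],Q(-.5))
for n in("scene","top"):
    c=capture(n); cv2.imwrite(f"pics/{n}3.png",c["image"]); np.savez(f"{n}3.npz",W=cloud(c),image=c["image"])
print(board(),switch_pts()[0],current_clock())
a=np.hstack([cv2.resize(cv2.imread("pics/scene3.png"),None,fx=.7,fy=.7),cv2.resize(cv2.imread("pics/top3.png"),None,fx=.7,fy=.7)]); cv2.imwrite("pics/c3.png",a)
T=np.load("top3.npz")["W"];g=np.load("top3.npz")["image"].max(2)
h=(T[...,2]>.165)&(T[...,2]<.19)&(g<70); n,l,s,ce=cv2.connectedComponentsWithStats(h.astype(np.uint8))
for i in range(1,n):
    if 150>s[i,4]>15: print("dark",s[i,4],rect(T[l==i]))
for c0 in((.463,.318),(.385,.425)): print(rim(T,c0,.177),cyl(np.load("scene3.npz")["W"],c0,.1,.075))
E
```

```text
board [(0.64, array([ 0.4233, -0.4193]), (np.float32(0.34023437), np.float32(0.20173655)), array([ 0.772, -0.636], dtype=float32)), (0.82, array([ 0.4229, -0.4164]), (np.float32(0.34860668), np.float32(0.20924075)), array([ 0.768, -0.641], dtype=float32))]
over t 32.0 gap 0.0136 F 30.0 p [ 0.5405 -0.4511  0.2162]
   cup n 749 axis [ 0.5031 -0.4966] lean fwd -0.005 left 0.002 res 0.0009 rim (97, array([ 0.5007, -0.4992]), 'plane slope x,y,z', array([-0.0617,  0.0224,  0.252 ]))
touch True
down t 33.6 gap 0.0138 F 30.0 p [ 0.5408 -0.4517  0.1061]
released t 35.2 gap 0.0397 F 0.0 p [ 0.5395 -0.4504  0.2339]
   cup n 732 axis [ 0.5044 -0.4972] lean fwd -0.024 left 0.02 res 0.0013 rim (7, array([ 0.4965, -0.5021]), 'plane slope x,y,z', array([0.8344, 0.8749, 0.1929]))
board [(0.8, array([ 0.4234, -0.4194]), (np.float32(0.3411151), np.float32(0.20206495)), array([ 0.774, -0.634], dtype=float32)), (0.64, array([ 0.7398, -0.3704]), (np.float32(0.100034416), np.float32(0.0066687297)), array([0.421, 0.907], dtype=float32))]
(array([ 0.42339063, -0.41944226]), array([ 0.7736855, -0.6335698], dtype=float32)) ('scene', 64, array([ 0.469, -0.121,  0.091])) 37.4167
dark 76 (array([0.50478473, 0.35113062]), np.float32(0.03714892), np.float32(0.01816055), array([0.7904628 , 0.61251014], dtype=float32))
dark 80 (array([0.42716199, 0.45609589]), np.float32(0.036693864), np.float32(0.014718611), array([0.8235552, 0.5672362], dtype=float32))
(157, array([0.4603, 0.3162]), 'plane slope x,y,z', array([0.0438, 0.0192, 0.174 ])) (791, array([ 0.4656,  0.3201, -0.0452, -0.072 ]), np.float64(0.0025))
(184, array([0.382 , 0.4236]), 'plane slope x,y,z', array([0.0142, 0.0214, 0.1737])) (640, array([ 0.3868,  0.4284, -0.0306, -0.0985]), np.float64(0.0027))
```

View pics/c3.png

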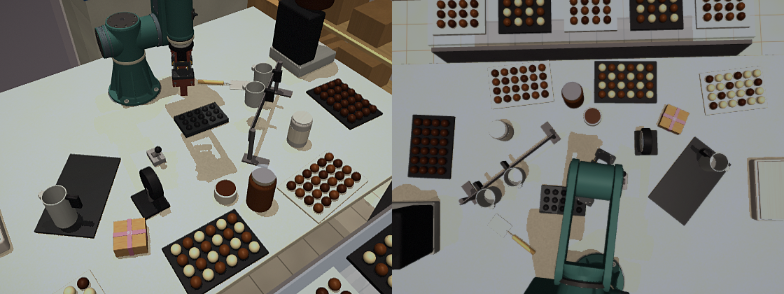

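The tall jug stands wholly on the board, at (60,207) on the left and (718,160) on the right. The medium and short jugs still hang. I'll confirm which is which from the depth, then take the medium.

Run:
```python
from h import *
for n in("scene3","top3"):
    P=np.load(n+".npz")["W"].reshape(-1,3);P=P[~np.isnan(P[:,0])]
    for c0 in((.463,.318),(.385,.425)):
        s=P[np.hypot(P[:,0]-c0[0],P[:,1]-c0[1])<.04]; print(n,c0,np.histogram(s[:,2],np.arange(.03,.19,.01))[0])
```

```text
scene3 (0.463, 0.318) [  0   0   0   0   0   0   3  46  47  86 113 124 143 148 133]
scene3 (0.385, 0.425) [  0   0   0   0   0   0   1   6  16  43  94 111 130 138 117]
top3 (0.463, 0.318) [  0   0   0   0   0   0  25 338  43  45  37  41  45  54  95]
top3 (0.385, 0.425) [  0   0   0  14 219  66  49  55  55  55  66  55  62  67 119]
```

```bash
cat >> h.py <<'E'
def fetch(grip,h,tilt=.037):
    pick(grip,h)
    servo_line(tcp([.42,.06],PHR,.1,h),QJ(PHR,tilt),rate=.2)
    phi=-np.pi; servo_line(tcp(AX+[0,.05],phi,.06,h),QJ(phi,tilt),rate=.18); st("near"); look(AX+[0,.05],phi,.06,h)
E
python3 - <<'E'
from h import *
fetch([.4333,.4607],.105)
show(.105,.037)
place(.105,.037,0)
move_ptp([.46,.0,.3],Q(-.5))
for n in("scene","top"):
    c=capture(n); cv2.imwrite(f"pics/{n}4.png",c["image"]); np.savez(f"{n}4.npz",W=cloud(c),image=c["image"])
a=np.hstack([cv2.resize(cv2.imread("pics/scene4.png"),None,fx=.7,fy=.7),cv2.resize(cv2.imread("pics/top4.png"),None,fx=.7,fy=.7)]); cv2.imwrite("pics/c4.png",a)
print(switch_pts()[0],current_clock())
E
```

```text
low False
grip t 41.0 gap 0.0138 F 30.0 p [0.4333 0.4614 0.1385]
up t 41.9 gap 0.014 F 30.0 p [0.4324 0.4599 0.2125]
out t 43.2 gap 0.0138 F 30.0 p [0.3211 0.3787 0.2131]
near t 46.4 gap 0.0139 F 30.0 p [ 0.6582 -0.0275  0.126 ]
   cup n 226 axis [ 0.5992 -0.0263] lean fwd -0.011 left 0.016 res 0.0011 rim (125, array([ 0.5956, -0.0284]), 'plane slope x,y,z', array([ 0.0026, -0.0107,  0.1647]))
show 0 t 49.4 gap 0.0133 F 30.0 p [ 0.659 -0.078  0.08 ]
   cup n 176 axis [ 0.6026 -0.0734] lean fwd -0.088 left -0.079 res 0.0014 rim (118, array([ 0.5962, -0.0787]), 'plane slope x,y,z', array([-0.0043,  0.0051,  0.1184]))
show 1 t 53.1 gap 0.0134 F 30.0 p [ 0.597 -0.016  0.08 ]
   cup n 378 axis [ 0.6007 -0.0769] lean fwd 0.028 left 0.033 res 0.0014 rim (56, array([ 0.5962, -0.0788]), 'plane slope x,y,z', array([-0.0221,  0.0322,  0.1187]))
show 2 t 56.8 gap 0.0139 F 30.0 p [ 0.535 -0.078  0.08 ]
   cup n 372 axis [ 0.601  -0.0772] lean fwd 0.056 left -0.022 res 0.0015 rim (66, array([ 0.597 , -0.0788]), 'plane slope x,y,z', array([-0.0788,  0.0294,  0.1203]))
board [(0.74, array([ 0.4228, -0.4198]), (np.float32(0.337317), np.float32(0.20652375)), array([ 0.761, -0.648], dtype=float32)), (0.83, array([ 0.4238, -0.4146]), (np.float32(0.3514254), np.float32(0.2090592)), array([ 0.764, -0.645], dtype=float32))]
over t 61.1 gap 0.014 F 30.0 p [ 0.455  -0.3792  0.186 ]
   cup n 369 axis [ 0.4167 -0.4244] lean fwd 0.002 left -0.004 res 0.0011 rim (71, array([ 0.4151, -0.4273]), 'plane slope x,y,z', array([-0.0575,  0.0004,  0.2216]))
touch True
down t 62.7 gap 0.0142 F 30.0 p [ 0.4551 -0.3798  0.0758]
released t 64.4 gap 0.0399 F 0.0 p [ 0.4538 -0.3785  0.2043]
   cup n 288 axis [ 0.4193 -0.4241] lean fwd -0.067 left 0.025 res 0.0016 rim (5, array([ 0.4079, -0.4285]), 'plane slope x,y,z', array([-0.0609, -0.0853,  0.1156]))
('scene', 60, array([ 0.469, -0.12 ,  0.092])) 66.1083
```

View pics/c4.png

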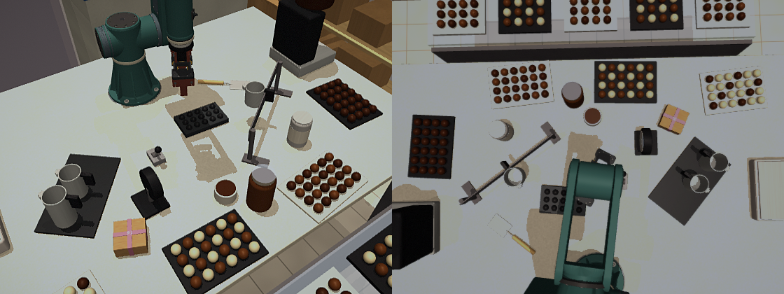

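Two jugs are on the board, at (62,207) and (73,180), and the short one is still on the rail. I'll take it now.

Run:
```python
from h import *
fetch([.511,.354],.075)
show(.075,.037)
board()
```

```text
low False
grip t 69.3 gap 0.0138 F 30.0 p [0.5112 0.3543 0.1384]
up t 70.2 gap 0.0137 F 30.0 p [0.5106 0.3538 0.2124]
out t 71.5 gap 0.014 F 30.0 p [0.3988 0.2718 0.2131]
near t 74.1 gap 0.0137 F 30.0 p [ 0.6582 -0.0275  0.096 ]
   cup n 170 axis [ 0.6013 -0.0233] lean fwd -0.013 left -0.049 res 0.002 rim (119, array([ 0.5958, -0.0284]), 'plane slope x,y,z', array([1.030e-02, 1.000e-04, 1.338e-01]))
show 0 t 77.1 gap 0.0142 F 30.0 p [ 0.659 -0.078  0.05 ]
   cup n 163 axis [ 0.6029 -0.0735] lean fwd 0.008 left 0.039 res 0.0017 rim (99, array([ 0.5973, -0.0788]), 'plane slope x,y,z', array([-0.0003,  0.0007,  0.0875]))
show 1 t 80.9 gap 0.0138 F 30.0 p [ 0.597 -0.016  0.05 ]
   cup n 900 axis [ 0.6006 -0.0761] lean fwd 0.048 left 0.004 res 0.0022 rim (54, array([ 0.5961, -0.0788]), 'plane slope x,y,z', array([-0.0146, -0.0198,  0.0865]))
show 2 t 84.6 gap 0.0141 F 30.0 p [ 0.535 -0.078  0.05 ]
   cup n 832 axis [ 0.6    -0.0769] lean fwd 0.035 left 0.005 res 0.002 rim (65, array([ 0.5965, -0.0785]), 'plane slope x,y,z', array([-0.0526,  0.0464,  0.0882]))
board [(0.85, array([ 0.4225, -0.4192]), (np.float32(0.33960763), np.float32(0.20153418)), array([ 0.77 , -0.638], dtype=float32)), (0.72, array([ 0.426 , -0.4165]), (np.float32(0.34825507), np.float32(0.20192075)), array([ 0.77 , -0.638], dtype=float32))]
```

Run:
```python
from h import *
place(.075,.037,-.112)
q=Q(-np.pi/2)
move_ptp([.515,-.118,.25],q); move_gripper(0)
for n in("scene","top"):
    c=capture(n); cv2.imwrite(f"pics/{n}5.png",c["image"])
servo_line([.515,-.118,.076],rate=.15)
print(servo_line([.415,-.118,.076],rate=.05,contact_N=12),current_position())
servo_line([.435,-.118,.076],rate=.1); servo_line([.435,-.118,.25],rate=.25)
print(switch_pts())
move_ptp([.42,.05,.3],Q(-.5)); sleep(.5); print(switch_pts())
c=capture("scene"); t=capture("top")
cv2.imwrite("pics/c5.png",np.hstack([cv2.resize(c["image"],None,fx=.7,fy=.7),cv2.resize(t["image"],None,fx=.7,fy=.7)])); board(); st("end")
W=cloud(c); b,u=np.array([.424,-.418]),np.array([.77,-.638]); f=np.array([u[1],-u[0]])
for a,h in((.112,.135),(0,.105),(-.112,.075)): print(cyl(W,b+a*u+.013*f,.01,h))
```

```text
board [(0.64, array([ 0.4234, -0.4198]), (np.float32(0.34223643), np.float32(0.20214845)), array([ 0.776, -0.63 ], dtype=float32)), (0.57, array([ 0.423, -0.416]), (np.float32(0.34962964), np.float32(0.20726715)), array([ 0.769, -0.64 ], dtype=float32))]
over t 89.0 gap 0.014 F 30.0 p [ 0.368  -0.3085  0.1561]
   cup n 593 axis [ 0.332  -0.3528] lean fwd -0.034 left 0.014 res 0.0016 rim (16, array([ 0.3297, -0.3566]), 'plane slope x,y,z', array([ 0.5865, -0.0616,  0.2134]))
touch True
down t 90.6 gap 0.0136 F 30.0 p [ 0.368  -0.3089  0.0461]
released t 92.2 gap 0.0397 F 0.0 p [ 0.3671 -0.308   0.1755]
   cup n 839 axis [ 0.3331 -0.3551] lean fwd -0.02 left -0.007 res 0.002 rim (4, array([ 0.3305, -0.355 ]), 'plane slope x,y,z', array([ 1.558 ,  1.9135, -0.0115]))
True [ 0.41883208 -0.11833729  0.07620519]
[('scene', 59, array([ 0.402, -0.117,  0.091])), ('top', 0, None)]
[('scene', 61, array([ 0.401, -0.117,  0.091])), ('top', 61, array([ 0.395, -0.117,  0.092]))]
board [(0.75, array([ 0.4227, -0.4194]), (np.float32(0.34542972), np.float32(0.20560226)), array([ 0.769, -0.639], dtype=float32)), (0.58, array([ 0.4263, -0.4169]), (np.float32(0.3424181), np.float32(0.20233615)), array([ 0.771, -0.637], dtype=float32))]
end t 100.4 gap 0.0007 F 0.0 p [0.42 0.05 0.3 ]
(743, array([ 0.5045, -0.4971,  0.032 ,  0.0089]), np.float64(0.0013))
(301, array([ 0.4194, -0.4248,  0.0728,  0.0059]), np.float64(0.0017))
(847, array([ 0.3329, -0.3547,  0.0023, -0.003 ]), np.float64(0.0022))
```

View pics/c5.png

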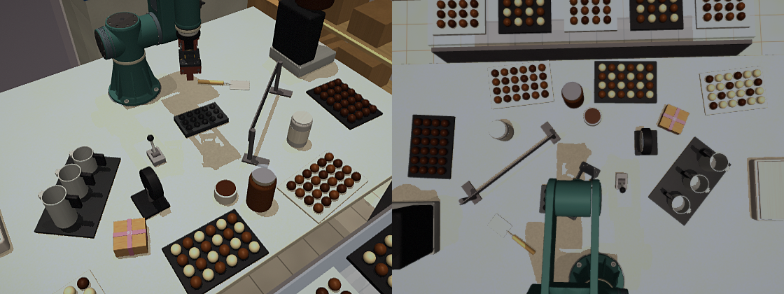

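All three jugs stand on the board at (60,205), (70,180) and (84,160). The rail is empty, the switch is back to off and the bystanders haven't moved, so I'm handing in.

```bash
python3 -c "
from bench import *
print(close_job())"
```

```text
the job is handed in; nothing more can be done
None
```

I switched the lamp on, showed the tall, medium and short jugs to it in that order (left, front, right), stood all three upright on the board, switched it off and handed the job in at about 100 s; no verdict came back.

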